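# Find the topped-up candle tin by its weight and hold it out for its label

### The arm

A 7-joint arm with a two-finger parallel gripper is mounted at the origin on the work surface. World frame = base frame: x ahead of the robot, y to its left, z up, the work surface at z = 0. Lengths are in m, angles in rad, forces in N, time in s.
With the tool pointing down it reaches from about 0.4 to 0.9 m from the base axis. Payload 5.5 kg.
Tool frame: the origin (TCP) lies midway between the tips of the shut fingers; the grasp point (between the pads) lies grasp_offset behind it (grasp_offset is the distance from the TCP to the grasp point, in m); z points along the fingers, y is the line along which they close (so a half turn about z gives the same grasp; the last joint's range is limited). The gripper opens to 92 mm and grips with 3 to 60 N. Pads are 19 mm wide; open, the fingers measure 130 mm over their backs; the gripper's body (75 mm by 190 mm) begins 47 mm behind the grasp point.
Start: joints at [1.487, 0.501, -0.427, 1.55, 0.221, 1.138, -0.21], TCP at [0.221, -0.611, 0.227] pointing down, gripper open.
Joint ranges: [-2.88, 2.88], [-0.31, 2.03], [-1.54, 1.56], [0.2, 2.42], [-1.41, 4.55], [0.19, 2.02], [-2.57, 2.57]. Speed limits (rad/s): [2.57, 2.57, 3.14, 3.14, 3.14, 3.14, 3.14].

### API

Orientations are given as a rotation vector (axis times angle).
In Python, from cell import read_state, get_image, sign_off, grasp_offset gives the robot as it stands.
- The arm moves only by the tool apply_moves, never from a script. Its argument "steps" is a list of rows, each an object of numbers: "dx", "dy", "dz": the shift along the tool's x, y, z in m; "yaw": the turn about the tool's z in degrees. A call has exactly 10 rows; each row shifts and turns the commanded pose from where the row before left it, along the tool's axes as they then stand; what a row does not reach is not made up. A row lasts 1/10 s, in which the tool goes at most 50 mm and 8.59 degrees, less where a joint would pass 70% of its speed; a pose out of reach is approached as far as the arm can. A call with a gripper value outside its range is refused whole. "grip" is the opening, from 0 (shut) to 1 (fully open), set as the call begins (left out, the last holds). The fingers move at their own pace and stop on an object; the grip force is fixed at half the most. Time passes only in rows, so rows that do not move let the fingers close, or fill a call up. It gives the time, the measured TCP pose, the force, the opening and the grip force at its end, in the units of the state.
- read_state(): the state, without advancing time (a new reading comes with each control period).
- get_image(name): name is "scene" or "top" or "wrist"; returns a dict with "pixels" (480x640x3 uint8, red, green, blue), "range_z" (480x640 float32, m along the optical axis (not along the pixel's ray), 0 where there is no reading), "fovy" (degrees; the focal length in pixels is half the picture's height over the tangent of half this angle, whatever the lens; pixels are square), "cx", "cy" (the principal point, pixels), "R" (3x3) and "t" (3): a world point X has camera coordinates R X + t. Camera axes: x right, y down, z forward; pixel columns grow to the right and rows downward; lengths in m; the calibration is good to about 2 mm. The wrist camera is an equidistant fisheye: a pixel r from the principal point sees the ray r / f radians off the axis. A picture is of the moment at which its call begins.
- sign_off(): hands the job in; it is judged then, once.
The state is a dict: "time": time; "joints": joint angles; "dq": joint speeds; "joint_efforts": joint torques, N m; "eef_pos": TCP position; "eef_rot": TCP orientation; "contact_force": force on the tool from outside, world axes, zero at the start; "moment": the same for the moment, N m; "grip_width": finger opening in m; "grip_force": force on a finger pad.
Only numpy, scipy, OpenCV 4.12 (cv2) and the standard library are available. Lean on these libraries where they do the work, as an engineer would, in place of code of your own. Each camera call takes 0.05 s, during which the arm holds its last target. There are 200 camera calls.

### The job

Two lidded candle tins, one blue and one grey, stand on the wooden cooling board; only one of them has been topped up with wax, and with the lids on only the weight tells which. Lift the blue tin clear of the board and set it back down on the board, then lift the grey tin clear, to judge which is heavier; keep them upright and do not drop them. Finish while holding the heavier tin upright and still over the middle of the green cutting mat, its underside about 12 cm above the mat so that a colleague can stick the label under it, with the lighter tin standing on the board by itself and the other things on the table left alone.

Things in the scene. Friction and masses are not known exactly. Their poses are not given: they have to be found in the camera images.
- tin_blue: closed round tin, blue with white diamonds and a bare steel lid: 62 mm across the body, 64 mm across the lid, 95 mm tall (the lid is the top 16 mm). Origin: centre of its underside, z up its axis. One of the two tins (which one changes) weighs about 255 to 300 g in all, the other about 150 to 180 g. Set wax lies loose inside with 1 to 2 mm of play
- tin_grey: closed round tin, grey with white diamonds and a bare steel lid: 62 mm across the body, 64 mm across the lid, 95 mm tall (the lid is the top 16 mm). Origin: centre of its underside, z up its axis. One of the two tins (which one changes) weighs about 255 to 300 g in all, the other about 150 to 180 g. Set wax lies loose inside with 1 to 2 mm of play
- board: fixed wooden cooling board on the table, 160 mm (its x) by 300 mm (its y) and 18 mm thick; the tins stand on its top, 130 to 180 mm apart along its y. Origin: centre of its underside, on the table
- mat: fixed thin green cutting mat with yellow grid lines, 150 mm (its x) by 210 mm (its y), 3 mm thick, flat on the table, a strip of round orange labels along its +y edge. Origin: centre of its underside
- spool: upright spool of white candle wick, loose, 60 mm across and 108 mm tall, beyond the board and mat; to be left alone. Origin: centre of its underside
- pliers: pliers with blue grips lying on the table, loose, 190 mm long along its x, 54 mm wide, 14 mm high; to be left alone. Origin: under the joint
- cup: clear plastic cup with green wax set in its bottom, loose, 68 mm across the rim and 85 mm tall; to be left alone. Origin: centre of its underside
Mind the look-alikes: they are no part of the job. Leave any orange or pink look-alike of the tin_grey alone.

How it is judged:
On the way, in this order (a step that is already met when the one before it is completed fails the run):
1. the blue tin is lifted at least 2 cm clear of the board (z of tin_blue in the frame of board above 0.038 m and contact force between the fingers and tin_blue above 0.5 N and contact force between tin_blue and board below 0.05 N), for 0.2 s.
2. the blue tin stands on the board again, let go (z of tin_blue in the frame of board between 0.0145 and 0.0215 m and contact force between tin_blue and board above 0.8 N and angle between tin_blue's own z axis and vertical below 0.05 rad and linear speed of tin_blue below 0.02 m/s and contact force between the fingers and tin_blue below 0.05 N), for 0.2 s.
3. the grey tin is lifted at least 2 cm clear of the board (z of tin_grey in the frame of board above 0.038 m and contact force between the fingers and tin_grey above 0.5 N and contact force between tin_grey and board below 0.05 N), for 0.2 s.
At the end, for the whole second after the job is handed in: The heavier tin is held in the fingers, upright within 0.15 rad and still, its axis within 35 mm of the middle of the mat and its underside 80 to 170 mm above the mat's underside; the lighter tin stands upright on the board, untouched, pressing on it with its own small weight (under 2.1 N) (((horizontal distance between tin_blue and mat below 0.035 m and z of tin_blue in the frame of mat between 0.08 and 0.17 m and angle between tin_blue's own z axis and vertical below 0.15 rad and linear speed of tin_blue below 0.02 m/s and contact force between the fingers and tin_blue above 0.5 N and contact force between tin_blue and tin_grey below 0.02 N and (z of tin_grey in the frame of board between 0.0145 and 0.0215 m and contact force between tin_grey and board above 0.8 N and angle between tin_grey's own z axis and vertical below 0.05 rad and linear speed of tin_grey below 0.02 m/s and contact force between the fingers and tin_grey below 0.05 N) and contact force between tin_grey and board below 2.1 N) or (horizontal distance between tin_grey and mat below 0.035 m and z of tin_grey in the frame of mat between 0.08 and 0.17 m and angle between tin_grey's own z axis and vertical below 0.15 rad and linear speed of tin_grey below 0.02 m/s and contact force between the fingers and tin_grey above 0.5 N and contact force between tin_grey and tin_blue below 0.02 N and (z of tin_blue in the frame of board between 0.0145 and 0.0215 m and contact force between tin_blue and board above 0.8 N and angle between tin_blue's own z axis and vertical below 0.05 rad and linear speed of tin_blue below 0.02 m/s and contact force between the fingers and tin_blue below 0.05 N) and contact force between tin_blue and board below 2.1 N))); the arm keeps its last pose, push and grip.
It fails at once if a tin is tipped by more than 0.4 rad (angle between any of tin_blue, tin_grey's own z axis and vertical above 0.4 rad).
It fails at once if a tin is dropped (falls free faster than 0.5 m/s) ((linear speed of tin_blue above 0.5 m/s and contact force between the fingers and tin_blue below 0.05 N) or (linear speed of tin_grey above 0.5 m/s and contact force between the fingers and tin_grey below 0.05 N)).
It fails at once if the spool, the pliers or the cup is moved by more than 3 cm (distance of any of spool, pliers, cup from where it was at the start of the episode above 0.03 m).
It also fails if it takes over 72 s, if anything falls off the work surface, if the arm or the gripper's body presses on something with over 40 N, if the wrist force passes 120 N, or if a joint passes its speed limit or range.

## Working session

There is one attempt and no reset: what is moved stays moved. The work goes in short steps, Python scripts to look and compute and a tool call to move; the robot and the scene stay as the last step left them, time stands still between calls to the robot, and variables do not carry over. Pictures are saved under pics/ and viewed, at most 10 in all, crops included, and the job is handed in when it is done.

Besides the shell and the picture viewer there is one more tool, called after "Emit:" as a command line: name --argument value ..., lists and objects as JSON in quotes. apply_moves: Moves the arm, as the interface text tells. Its arguments: {"type":"object","properties":{"steps":{"type":"array","items":{"type":"object","properties":{"dx":{"type":"number"},"dy":{"type":"number"},"dz":{"type":"number"},"yaw":{"type":"number"}}}},"grip":{"type":"number"}},"required":["steps"]}

```bash
mkdir -p pics; cat > h.py <<'E'
import numpy as np, cv2
from cell import read_state, get_image, sign_off, grasp_offset
def cloud(im):
    f=240/np.tan(np.radians(im["fovy"])/2); v,u=np.mgrid[:480,:640]; z=im["range_z"]
    P=np.stack([(u-im["cx"])/f*z,(v-im["cy"])/f*z,z],-1)
    return (P-im["t"])@im["R"]
E
python3 - <<'E'
from h import *
for n in("top","scene"):
    i=get_image(n); cv2.imwrite(f"pics/{n}0.png",i["pixels"][...,::-1]); np.savez(f"{n}0.npz",**i)
s=read_state(); print(s,grasp_offset)
E
```

```text
{'time': 0.1, 'joints': array([ 1.48719113,  0.50176466, -0.42679507,  1.55133891,  0.22082106,
        1.13827948, -0.21031664]), 'dq': array([ 0.00084748, -0.00036682, -0.0005075 , -0.00308934,  0.0017082 ,
        0.00041541,  0.00091051]), 'joint_efforts': array([-1.17133543e-02, -5.67871785e+01, -5.83872244e+00, -2.79915315e+01,
       -6.89930096e-02,  2.40205612e-02,  3.52666291e-05]), 'eef_pos': array([ 0.22067187, -0.61073395,  0.22577706]), 'eef_rot': array([-3.09278167e+00, -5.41782161e-01,  4.01019244e-04]), 'contact_force': array([ 0.12789622, -0.02538317, -0.0377063 ]), 'moment': array([ 0.00770822, -0.0279115 ,  0.04530078]), 'grip_force': 0.0, 'grip_width': 0.09158425775109486} 0.0188
```

View pics/top0.png

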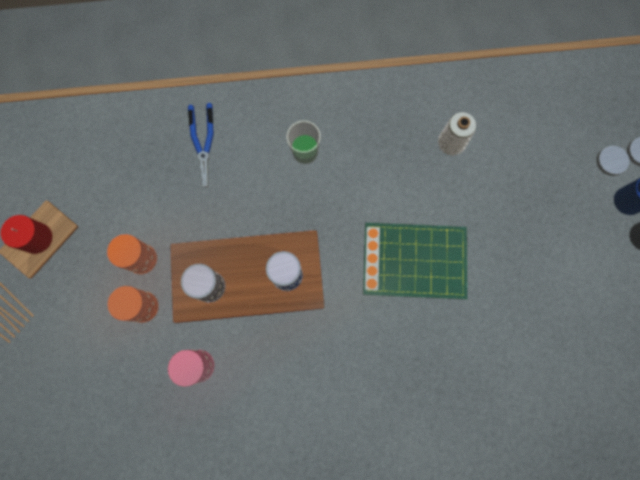

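View pics/scene0.png

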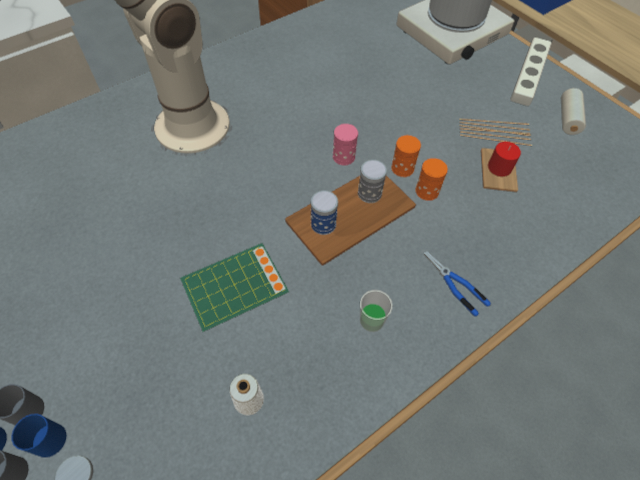

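The top view shows two steel-lidded tins on the board, at (284,270) and (200,282), and the mat's middle at about (416,261). In the scene view the blue tin is at (324,212) and the grey one at (372,182).
Candidates (scene pixels): blue body (324,212), grey body (372,182), orange (406,155) and (432,180), pink (345,145). By the description I choose (324,212) as blue and (372,182) as grey. Next I measure them and check with a crop.

```bash
python3 - <<'E'
from h import *
t=dict(np.load("top0.npz")); s=dict(np.load("scene0.npz"))
print("camtop",-t["R"].T@t["t"], t["fovy"])
P=cloud(t); Q=cloud(s)
print("top px 416,261",P[261,416],"board corners",[P[v,u].round(3) for u,v in((176,248),(315,238),(320,305),(178,316))])
for n,C in(("top",P),("scene",Q)):
    print(n,"blue/grey pts",*( [C[270,284],C[282,200]] if n=="top" else [C[203,324],C[171,372]]))
for nm,px in(("blue",(284,270)),("grey",(200,282))):
    c=P[px[1],px[0]]
    for n,C in(("top",P),("scene",Q)):
        m=(np.hypot(C[...,0]-c[0],C[...,1]-c[1])<.05)&(C[...,2]>c[2]-.006)&(C[...,2]<c[2]+.01)
        p=C[m][:,:2].astype(np.float32); print(nm,n,m.sum(),cv2.minEnclosingCircle(p),p.mean(0),C[m][:,2].mean())
hsv=cv2.cvtColor(t["pixels"],cv2.COLOR_RGB2HSV)
g=((hsv[...,0]>55)&(hsv[...,0]<90)&(hsv[...,1]>80)).astype(np.uint8)
g[:, :355]=0;g[:,480:]=0;g[:215]=0;g[305:]=0
r=((P[...,2]>.010)&(P[...,2]<.026)).astype(np.uint8); r[:225]=0;r[325:]=0;r[:,:165]=0;r[:,330:]=0
for n,m in(("mat(no strip?)",g),("board",r)):
    p=P[m>0][:,:2].astype(np.float32); print(n,cv2.minAreaRect(p),p.min(0),p.max(0))
for nm,(u,v) in dict(cup=(303,130),spool=(461,123),pink=(186,368),or1=(126,252),or2=(126,303),pl=(205,150)).items(): print(nm,P[v,u].round(3))
c=s["pixels"][120:270,270:470]; cv2.imwrite("pics/crop.png",cv2.resize(c,None,fx=4,fy=4)[...,::-1])
E
```

```text
camtop [0.36373491 0.03044047 1.02838128] 50.442565087459954
top px 416,261 [ 0.51448286 -0.16743298  0.00421079] board corners [array([0.587, 0.314, 0.018]), array([0.579, 0.032, 0.021]), array([0.444, 0.035, 0.019]), array([0.45 , 0.315, 0.018])]
top blue/grey pts [0.50543118 0.09370168 0.11471783] [0.49894631 0.24676934 0.11249483]
scene blue/grey pts [0.51653821 0.09192898 0.11345473] [0.50553345 0.24508565 0.1114694 ]
blue top 933 ((0.5088605284690857, 0.09487204253673553), 0.03176477551460266) [0.5084878  0.09492493] 0.11338267039797179
blue scene 485 ((0.5120983719825745, 0.09564070403575897), 0.03328588977456093) [0.5128314 0.0938533] 0.11277809747486763
grey top 964 ((0.5011599659919739, 0.2501349449157715), 0.032291390001773834) [0.5005553  0.24937074] 0.11352217196400924
grey scene 447 ((0.5040889978408813, 0.24907782673835754), 0.032909758388996124) [0.50593287 0.24780144] 0.1126544373285978
mat(no strip?) ((0.46953174471855164, -0.12458164989948273), (0.2764146625995636, 0.2539570927619934), 81.7367172241211) [ 0.3637349  -0.27840793] [0.6040168  0.03044047]
board ((0.5169548392295837, 0.17724992334842682), (0.3006880283355713, 0.1604340374469757), 89.89846801757812) [0.43660247 0.02680267] [0.5972898  0.32764682]
cup [0.799 0.036 0.054]
spool [ 0.759 -0.271  0.107]
pink [0.35  0.283 0.094]
or1 [0.571 0.386 0.095]
or2 [0.476 0.388 0.095]
pl [0.792 0.246 0.016]
```

View pics/crop.png

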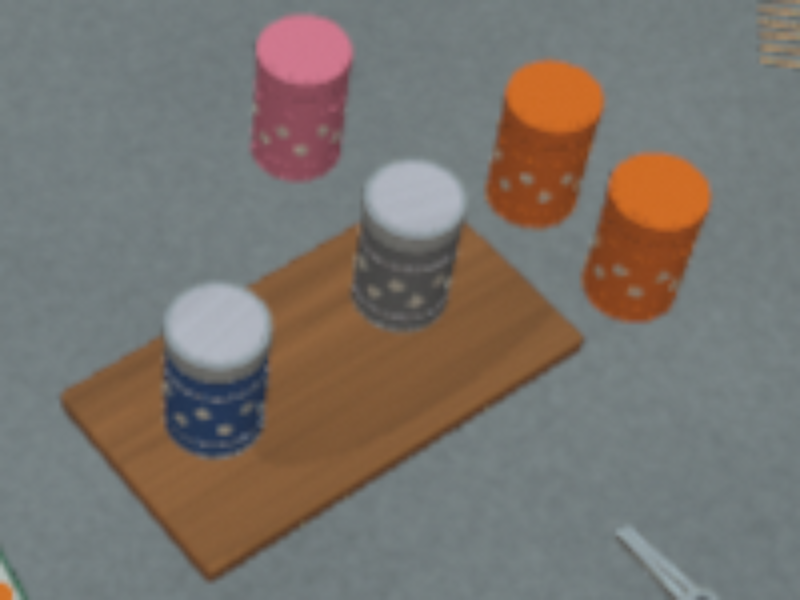

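The crop confirms it: blue body at the lower left, plain grey body in the middle, both with steel lids on the board. The orange and pink look-alikes are off the board. I square the tool to the world axes and move over towards the mat.

Emit:
apply_moves --steps '[{"yaw": 6.6}, {"yaw": 6.6}, {"yaw": 6.6}, {"dx": 0.02, "dy": -0.03}, {"dx": 0.025, "dy": -0.038}, {"dx": 0.025, "dy": -0.038}, {"dx": 0.025, "dy": -0.038}, {"dx": 0.025, "dy": -0.038}, {"dx": 0.025, "dy": -0.038}, {"dx": 0.02, "dy": -0.03}]' --grip 1

```text
$.steps[0]: bad value
```

Emit:
apply_moves --steps '[{"dx": 0, "dy": 0, "dz": 0, "yaw": 6.6}, {"dx": 0, "dy": 0, "dz": 0, "yaw": 6.6}, {"dx": 0, "dy": 0, "dz": 0, "yaw": 6.6}, {"dx": 0.02, "dy": -0.03, "dz": 0, "yaw": 0}, {"dx": 0.025, "dy": -0.038, "dz": 0, "yaw": 0}, {"dx": 0.025, "dy": -0.038, "dz": 0, "yaw": 0}, {"dx": 0.025, "dy": -0.038, "dz": 0, "yaw": 0}, {"dx": 0.025, "dy": -0.038, "dz": 0, "yaw": 0}, {"dx": 0.025, "dy": -0.038, "dz": 0, "yaw": 0}, {"dx": 0.02, "dy": -0.03, "dz": 0, "yaw": 0}]' --grip 1

```text
time: 1.1
eef_pos: [0.3869, -0.3581, 0.2266]
eef_rot: [-3.141, -0.005, -0.0]
contact_force: [1.1, 0.5, 0.5]
grip_width: 0.092
grip_force: 0.0
```

Emit:
apply_moves --steps '[{"dx": 0.012, "dy": -0.042, "dz": 0, "yaw": 0}, {"dx": 0.012, "dy": -0.046, "dz": 0, "yaw": 0}, {"dx": 0.012, "dy": -0.046, "dz": 0, "yaw": 0}, {"dx": 0.012, "dy": -0.046, "dz": 0, "yaw": 0}, {"dx": 0.012, "dy": -0.046, "dz": 0, "yaw": 0}, {"dx": 0.012, "dy": -0.046, "dz": 0, "yaw": 0}, {"dx": 0.012, "dy": -0.046, "dz": 0, "yaw": 0}, {"dx": 0.012, "dy": -0.046, "dz": 0, "yaw": 0}, {"dx": 0.012, "dy": -0.046, "dz": 0, "yaw": 0}, {"dx": 0.012, "dy": -0.042, "dz": 0, "yaw": 0}]'

```text
time: 2.1
eef_pos: [0.505, 0.0932, 0.2267]
eef_rot: [3.142, 0.003, -0.0]
contact_force: [0.9, -0.1, 0.0]
grip_width: 0.0918
grip_force: 0.0
```

Emit:
apply_moves --steps '[{"dx": 0, "dy": 0, "dz": 0.005, "yaw": 0}, {"dx": 0, "dy": 0, "dz": 0.005, "yaw": 0}, {"dx": 0, "dy": 0, "dz": 0.005, "yaw": 0}, {"dx": 0, "dy": 0, "dz": 0.005, "yaw": 0}, {"dx": 0, "dy": 0, "dz": 0.005, "yaw": 0}, {"dx": 0, "dy": 0, "dz": 0.005, "yaw": 0}, {"dx": 0, "dy": 0, "dz": 0.005, "yaw": 0}, {"dx": 0, "dy": 0, "dz": 0.005, "yaw": 0}, {"dx": 0, "dy": 0, "dz": 0, "yaw": 0}, {"dx": 0, "dy": 0, "dz": 0, "yaw": 0}]'

```text
time: 3.1
eef_pos: [0.5051, 0.0911, 0.1867]
eef_rot: [-3.142, -0.002, 0.0]
contact_force: [0.3, -0.5, -0.4]
grip_width: 0.0918
grip_force: 0.0
```

```bash
python3 - <<'E'
from h import *
s=read_state(); print(s["joints"].round(2),s["eef_pos"],s["eef_rot"],s["contact_force"])
i=get_image("wrist"); cv2.imwrite("pics/w0.png",i["pixels"][...,::-1])
# predict where the two lid centres (world) should appear
f=240/np.radians(i["fovy"]/2) if 0 else 240/np.tan(np.radians(i["fovy"])/2)
for X in([.510,.095,.113],[.502,.2495,.113]):
    c=i["R"]@np.array(X)+i["t"]; th=np.arctan2(np.hypot(*c[:2]),c[2]); r=f*th
    print(c,i["cx"]+r*c[0]/np.hypot(*c[:2]),i["cy"]+r*c[1]/np.hypot(*c[:2]))
# lid cloud from the wrist depth
v,u=np.mgrid[:480,:640]; a,b=u-i["cx"],v-i["cy"]; r=np.hypot(a,b)+1e-9; th=r/f; z=i["range_z"]
P=(np.stack([a/r*np.tan(th)*z,b/r*np.tan(th)*z,z],-1)-i["t"])@i["R"]
for c in([.510,.095],[.502,.2495]):
    m=(z>0)&(th<1.4)&(np.hypot(P[...,0]-c[0],P[...,1]-c[1])<.05)&(abs(P[...,2]-.113)<.006)
    if m.sum()>20: print(m.sum(),cv2.minEnclosingCircle(P[m][:,:2].astype(np.float32)),P[m][:,2].mean())
E
```

```text
[ 0.39  0.36 -0.74  1.92  0.29  0.97 -2.06] [0.50505772 0.09114049 0.18666632] [-3.14152093e+00 -2.18126230e-03  2.09453031e-04] [ 0.26621886 -0.52166551 -0.43458002]
[-0.00330354  0.00459771  0.24528042] 311.13123436883427 244.51225571395247
[-0.15781462  0.01204888  0.24752901] 105.31924509162454 253.6425482160143
6755 ((0.5100564360618591, 0.09518194198608398), 0.032136574387550354) 0.11368610103174279
4395 ((0.5024911165237427, 0.24942544102668762), 0.032353367656469345) 0.1133577182029342
```

View pics/w0.png

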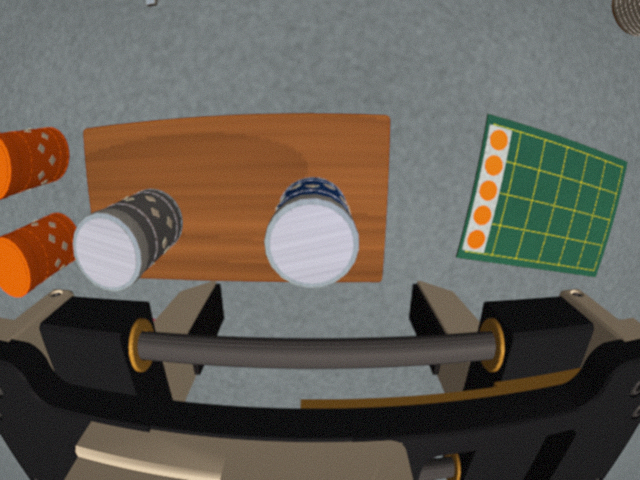

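The wrist view shows the blue tin's lid at (311,243) between the fingers and the grey one at (108,250). Blue is at (0.510, 0.095). I correct by 5 mm and 4 mm, then descend.

Emit:
apply_moves --steps '[{"dx": 0.005, "dy": -0.004, "dz": 0, "yaw": 0}, {"dx": 0, "dy": 0, "dz": 0.01, "yaw": 0}, {"dx": 0, "dy": 0, "dz": 0.018, "yaw": 0}, {"dx": 0, "dy": 0, "dz": 0.02, "yaw": 0}, {"dx": 0, "dy": 0, "dz": 0.02, "yaw": 0}, {"dx": 0, "dy": 0, "dz": 0.02, "yaw": 0}, {"dx": 0, "dy": 0, "dz": 0.02, "yaw": 0}, {"dx": 0, "dy": 0, "dz": 0.014, "yaw": 0}, {"dx": 0, "dy": 0, "dz": 0.008, "yaw": 0}, {"dx": 0, "dy": 0, "dz": 0, "yaw": 0}]'

```text
time: 4.15
eef_pos: [0.5093, 0.0951, 0.0557]
eef_rot: [3.142, 0.002, -0.003]
contact_force: [-0.3, 0.1, 0.9]
grip_width: 0.0921
grip_force: 0.0
```

Emit:
apply_moves --steps '[{"dx": 0, "dy": 0, "dz": 0, "yaw": 0}, {"dx": 0, "dy": 0, "dz": 0, "yaw": 0}, {"dx": 0, "dy": 0, "dz": 0, "yaw": 0}, {"dx": 0, "dy": 0, "dz": 0, "yaw": 0}, {"dx": 0, "dy": 0, "dz": 0, "yaw": 0}, {"dx": 0, "dy": 0, "dz": 0, "yaw": 0}, {"dx": 0, "dy": 0, "dz": 0, "yaw": 0}, {"dx": 0, "dy": 0, "dz": 0, "yaw": 0}, {"dx": 0, "dy": 0, "dz": 0, "yaw": 0}, {"dx": 0, "dy": 0, "dz": 0, "yaw": 0}]' --grip 0

```text
time: 5.15
eef_pos: [0.5105, 0.0949, 0.0572]
eef_rot: [3.141, 0.002, 0.001]
contact_force: [-0.9, -1.3, 6.2]
grip_width: 0.0628
grip_force: 30.0
```

Emit:
apply_moves --steps '[{"dx": 0, "dy": 0, "dz": -0.003, "yaw": 0}, {"dx": 0, "dy": 0, "dz": -0.006, "yaw": 0}, {"dx": 0, "dy": 0, "dz": -0.01, "yaw": 0}, {"dx": 0, "dy": 0, "dz": -0.01, "yaw": 0}, {"dx": 0, "dy": 0, "dz": -0.01, "yaw": 0}, {"dx": 0, "dy": 0, "dz": -0.008, "yaw": 0}, {"dx": 0, "dy": 0, "dz": -0.003, "yaw": 0}, {"dx": 0, "dy": 0, "dz": 0, "yaw": 0}, {"dx": 0, "dy": 0, "dz": 0, "yaw": 0}, {"dx": 0, "dy": 0, "dz": 0, "yaw": 0}]'

```text
time: 6.15
eef_pos: [0.5097, 0.0949, 0.1063]
eef_rot: [3.141, 0.002, -0.001]
contact_force: [-0.2, -0.2, -1.1]
grip_width: 0.0625
grip_force: 30.0
```

Emit:
apply_moves --steps '[{"dx": 0, "dy": 0, "dz": 0, "yaw": 0}, {"dx": 0, "dy": 0, "dz": 0, "yaw": 0}, {"dx": 0, "dy": 0, "dz": 0, "yaw": 0}, {"dx": 0, "dy": 0, "dz": 0, "yaw": 0}, {"dx": 0, "dy": 0, "dz": 0, "yaw": 0}, {"dx": 0, "dy": 0, "dz": 0, "yaw": 0}, {"dx": 0, "dy": 0, "dz": 0, "yaw": 0}, {"dx": 0, "dy": 0, "dz": 0, "yaw": 0}, {"dx": 0, "dy": 0, "dz": 0, "yaw": 0}, {"dx": 0, "dy": 0, "dz": 0, "yaw": 0}]'

```text
time: 7.15
eef_pos: [0.5101, 0.0951, 0.1067]
eef_rot: [-3.142, -0.002, -0.0]
contact_force: [0.0, -0.5, -1.4]
grip_width: 0.0627
grip_force: 30.0
```

```bash
python3 - <<'E'
from h import *
for k in range(6):
    s=read_state(); print(s["time"],s["contact_force"].round(2),s["moment"].round(3),s["joint_efforts"].round(2),s["eef_pos"].round(4)); get_image("top")
E
```

```text
7.15 [ 0.01 -0.53 -1.41] [-0.003  0.006 -0.032] [ 0.000e+00 -4.565e+01 -8.290e+00 -2.185e+01  2.000e-02 -8.000e-02
  0.000e+00] [0.5101 0.0951 0.1067]
7.2 [-0.63  0.61 -1.28] [ 0.045  0.018 -0.028] [-0.000e+00 -4.565e+01 -8.290e+00 -2.185e+01  2.000e-02 -8.000e-02
  0.000e+00] [0.5101 0.0951 0.1068]
7.25 [ 0.48 -0.38 -1.29] [ 0.016 -0.031 -0.029] [-0.000e+00 -4.565e+01 -8.290e+00 -2.185e+01  2.000e-02 -8.000e-02
  0.000e+00] [0.5101 0.0951 0.1068]
7.3 [ 0.36 -0.89 -1.27] [0.005 0.021 0.005] [ 0.000e+00 -4.565e+01 -8.290e+00 -2.185e+01  2.000e-02 -8.000e-02
  0.000e+00] [0.5101 0.095  0.1067]
7.35 [ 0.83 -0.06 -1.22] [-0.026  0.03  -0.028] [ 0.000e+00 -4.565e+01 -8.290e+00 -2.185e+01  2.000e-02 -8.000e-02
  0.000e+00] [0.5101 0.0951 0.1067]
7.4 [-0.14 -0.43 -1.2 ] [-0.002 -0.022 -0.053] [ 0.000e+00 -4.565e+01 -8.290e+00 -2.185e+01  2.000e-02 -8.000e-02
  0.000e+00] [0.5101 0.0951 0.1067]
```

Emit:
apply_moves --steps '[{"dx": 0, "dy": 0, "dz": 0.005, "yaw": 0}, {"dx": 0, "dy": 0, "dz": 0.01, "yaw": 0}, {"dx": 0, "dy": 0, "dz": 0.01, "yaw": 0}, {"dx": 0, "dy": 0, "dz": 0.01, "yaw": 0}, {"dx": 0, "dy": 0, "dz": 0.007, "yaw": 0}, {"dx": 0, "dy": 0, "dz": 0.003, "yaw": 0}, {"dx": 0, "dy": 0, "dz": 0.002, "yaw": 0}, {"dx": 0, "dy": 0, "dz": 0.001, "yaw": 0}, {"dx": 0, "dy": 0, "dz": 0.001, "yaw": 0}, {"dx": 0, "dy": 0, "dz": 0, "yaw": 0}]'

```text
time: 8.45
eef_pos: [0.5103, 0.0951, 0.0579]
eef_rot: [-3.142, -0.002, -0.001]
contact_force: [-0.4, -0.1, -1.3]
grip_width: 0.0626
grip_force: 30.0
```

Emit:
apply_moves --steps '[{"dx": 0, "dy": 0, "dz": 0.0005, "yaw": 0}, {"dx": 0, "dy": 0, "dz": 0.0005, "yaw": 0}, {"dx": 0, "dy": 0, "dz": 0, "yaw": 0}, {"dx": 0, "dy": 0, "dz": 0, "yaw": 0}, {"dx": 0, "dy": 0, "dz": 0, "yaw": 0}, {"dx": 0, "dy": 0, "dz": 0, "yaw": 0}, {"dx": 0, "dy": 0, "dz": 0, "yaw": 0}, {"dx": 0, "dy": 0, "dz": 0, "yaw": 0}, {"dx": 0, "dy": 0, "dz": 0, "yaw": 0}, {"dx": 0, "dy": 0, "dz": 0, "yaw": 0}]'

```text
time: 9.45
eef_pos: [0.5104, 0.0951, 0.0572]
eef_rot: [3.141, 0.002, 0.001]
contact_force: [-2.4, -0.7, 5.2]
grip_width: 0.0624
grip_force: 30.0
```

In contact with the board; release, then rise.

Emit:
apply_moves --steps '[{"dx": 0, "dy": 0, "dz": 0, "yaw": 0}, {"dx": 0, "dy": 0, "dz": 0, "yaw": 0}, {"dx": 0, "dy": 0, "dz": 0, "yaw": 0}, {"dx": 0, "dy": 0, "dz": 0, "yaw": 0}, {"dx": 0, "dy": 0, "dz": 0, "yaw": 0}, {"dx": 0, "dy": 0, "dz": 0, "yaw": 0}, {"dx": 0, "dy": 0, "dz": 0, "yaw": 0}, {"dx": 0, "dy": 0, "dz": 0, "yaw": 0}, {"dx": 0, "dy": 0, "dz": 0, "yaw": 0}, {"dx": 0, "dy": 0, "dz": 0, "yaw": 0}]' --grip 1

```text
time: 10.45
eef_pos: [0.5101, 0.0951, 0.0567]
eef_rot: [3.142, 0.002, 0.0]
contact_force: [-0.4, -0.6, 0.6]
grip_width: 0.0918
grip_force: 0.0
```

Emit:
apply_moves --steps '[{"dx": 0, "dy": 0, "dz": -0.005, "yaw": 0}, {"dx": 0, "dy": 0, "dz": -0.01, "yaw": 0}, {"dx": 0, "dy": 0, "dz": -0.015, "yaw": 0}, {"dx": 0, "dy": 0, "dz": -0.013, "yaw": 0}, {"dx": 0, "dy": 0, "dz": -0.007, "yaw": 0}, {"dx": 0, "dy": 0, "dz": 0, "yaw": 0}, {"dx": 0, "dy": 0, "dz": 0, "yaw": 0}, {"dx": 0, "dy": 0, "dz": 0, "yaw": 0}, {"dx": 0, "dy": 0, "dz": 0, "yaw": 0}, {"dx": 0, "dy": 0, "dz": 0, "yaw": 0}]'

```text
time: 11.45
eef_pos: [0.5097, 0.0951, 0.1063]
eef_rot: [-3.142, -0.002, 0.001]
contact_force: [-0.4, 0.1, -0.2]
grip_width: 0.0915
grip_force: 0.0
```

```bash
python3 - <<'E'
from h import *
for k in range(4):
    s=read_state(); print(s["time"],s["contact_force"].round(2),s["joint_efforts"].round(2),s["eef_pos"].round(4),s["joints"].round(2)); get_image("top")
E
```

```text
11.45 [-0.36  0.13 -0.18] [ 3.000e-02 -4.499e+01 -8.100e+00 -2.131e+01  2.000e-02 -8.000e-02
 -0.000e+00] [0.5097 0.0951 0.1063] [ 0.31  0.49 -0.68  1.97  0.41  0.82 -2.16]
11.5 [0.38 0.01 0.18] [ 2.000e-02 -4.495e+01 -8.100e+00 -2.130e+01  2.000e-02 -8.000e-02
 -0.000e+00] [0.5098 0.0951 0.1064] [ 0.31  0.49 -0.68  1.97  0.41  0.82 -2.16]
11.55 [-0.24 -0.6  -0.1 ] [ 1.000e-02 -4.492e+01 -8.100e+00 -2.130e+01  2.000e-02 -8.000e-02
 -0.000e+00] [0.5099 0.0951 0.1064] [ 0.31  0.49 -0.68  1.97  0.41  0.82 -2.16]
11.6 [-0.27 -0.13 -0.14] [ 1.00e-02 -4.49e+01 -8.10e+00 -2.13e+01  2.00e-02 -8.00e-02 -0.00e+00] [0.5099 0.0951 0.1065] [ 0.31  0.49 -0.68  1.97  0.41  0.82 -2.16]
```

Blue adds about 1.3–1.4 N, so it looks light. Next I move to the grey tin.

Emit:
apply_moves --steps '[{"dx": 0, "dy": 0, "dz": -0.01, "yaw": 0}, {"dx": 0, "dy": 0, "dz": -0.025, "yaw": 0}, {"dx": 0, "dy": 0, "dz": -0.025, "yaw": 0}, {"dx": 0, "dy": -0.024, "dz": 0, "yaw": 0}, {"dx": -0.0035, "dy": -0.035, "dz": 0, "yaw": 0}, {"dx": -0.004, "dy": -0.035, "dz": 0, "yaw": 0}, {"dx": 0, "dy": -0.035, "dz": 0, "yaw": 0}, {"dx": 0, "dy": -0.025, "dz": 0, "yaw": 0}, {"dx": 0, "dy": 0, "dz": 0, "yaw": 0}, {"dx": 0, "dy": 0, "dz": 0, "yaw": 0}]'

```text
time: 12.65
eef_pos: [0.5022, 0.2494, 0.1672]
eef_rot: [3.141, 0.004, 0.0]
contact_force: [0.4, 0.4, -1.3]
grip_width: 0.0917
grip_force: 0.0
```

```bash
python3 - <<'E'
from h import *
s=read_state(); print(s["joints"].round(2),s["eef_pos"],s["eef_rot"])
i=get_image("top"); P=cloud(i)
for c in([.510,.095],[.502,.2495]):
    m=(np.hypot(P[...,0]-c[0],P[...,1]-c[1])<.05)&(abs(P[...,2]-.113)<.006)
    if m.sum()>20: print(m.sum(),cv2.minEnclosingCircle(P[m][:,:2].astype(np.float32)))
E
```

```text
[ 0.07  0.48 -0.74  1.83  0.38  0.98 -2.4 ] [0.50221584 0.24941598 0.1671501 ] [3.14139229e+00 4.37811124e-03 2.58345464e-04]
941 ((0.5081929564476013, 0.09485579282045364), 0.031906500458717346)
```

Emit:
apply_moves --steps '[{"dx": 0, "dy": 0, "dz": 0, "yaw": -6.6}, {"dx": 0, "dy": 0, "dz": 0, "yaw": -6.6}, {"dx": 0, "dy": 0, "dz": 0, "yaw": -6.6}, {"dx": 0, "dy": 0, "dz": 0.01, "yaw": 0}, {"dx": 0, "dy": 0, "dz": 0.02, "yaw": 0}, {"dx": 0, "dy": 0, "dz": 0.025, "yaw": 0}, {"dx": 0, "dy": 0, "dz": 0.025, "yaw": 0}, {"dx": 0, "dy": 0, "dz": 0.02, "yaw": 0}, {"dx": 0, "dy": 0, "dz": 0.01, "yaw": 0}, {"dx": 0, "dy": 0, "dz": 0, "yaw": 0}]'

```text
time: 13.7
eef_pos: [0.5014, 0.2476, 0.0551]
eef_rot: [3.094, 0.538, -0.005]
contact_force: [0.7, -0.1, -0.3]
grip_width: 0.092
grip_force: 0.0
```

Emit:
apply_moves --steps '[{"dx": 0, "dy": 0, "dz": 0, "yaw": 0}, {"dx": 0, "dy": 0, "dz": 0, "yaw": 0}, {"dx": 0, "dy": 0, "dz": 0, "yaw": 0}, {"dx": 0, "dy": 0, "dz": 0, "yaw": 0}, {"dx": 0, "dy": 0, "dz": 0, "yaw": 0}, {"dx": 0, "dy": 0, "dz": 0, "yaw": 0}, {"dx": 0, "dy": 0, "dz": 0, "yaw": 0}, {"dx": 0, "dy": 0, "dz": 0, "yaw": 0}, {"dx": 0, "dy": 0, "dz": 0, "yaw": 0}, {"dx": 0, "dy": 0, "dz": 0, "yaw": 0}]' --grip 0

```text
time: 14.7
eef_pos: [0.5029, 0.2495, 0.0574]
eef_rot: [-3.094, -0.542, -0.002]
contact_force: [-0.5, -0.3, 5.1]
grip_width: 0.0625
grip_force: 30.0
```

Emit:
apply_moves --steps '[{"dx": 0, "dy": 0, "dz": -0.003, "yaw": 0}, {"dx": 0, "dy": 0, "dz": -0.006, "yaw": 0}, {"dx": 0, "dy": 0, "dz": -0.01, "yaw": 0}, {"dx": 0, "dy": 0, "dz": -0.01, "yaw": 0}, {"dx": 0, "dy": 0, "dz": -0.01, "yaw": 0}, {"dx": 0, "dy": 0, "dz": -0.008, "yaw": 0}, {"dx": 0, "dy": 0, "dz": -0.003, "yaw": 0}, {"dx": 0, "dy": 0, "dz": 0, "yaw": 0}, {"dx": 0, "dy": 0, "dz": 0, "yaw": 0}, {"dx": 0, "dy": 0, "dz": 0, "yaw": 0}]'

```text
time: 15.7
eef_pos: [0.5021, 0.2488, 0.1063]
eef_rot: [3.094, 0.542, -0.001]
contact_force: [0.3, -0.4, -2.4]
grip_width: 0.0627
grip_force: 30.0
```

```bash
python3 - <<'E'
from h import *
for k in range(5):
    s=read_state(); print(s["time"],s["contact_force"].round(2),s["joint_efforts"].round(2)[:4],s["eef_pos"].round(4),s["grip_width"]); get_image("top")
E
```

```text
15.7 [ 0.32 -0.41 -2.43] [ 2.000e-02 -5.064e+01 -1.152e+01 -2.257e+01] [0.5021 0.2488 0.1063] 0.06268415414714582
15.75 [ 0.26  0.77 -3.35] [ 3.000e-02 -5.056e+01 -1.148e+01 -2.251e+01] [0.502  0.2488 0.1062] 0.062314499565752135
15.8 [ 0.38 -0.13 -2.76] [ 3.000e-02 -5.050e+01 -1.146e+01 -2.248e+01] [0.5021 0.2489 0.1063] 0.06258316323230102
15.85 [-0.35  0.63 -2.55] [ 2.000e-02 -5.045e+01 -1.145e+01 -2.246e+01] [0.5021 0.249  0.1064] 0.06232164576950127
15.9 [-0.22  0.29 -2.47] [ 2.000e-02 -5.042e+01 -1.145e+01 -2.245e+01] [0.5022 0.249  0.1064] 0.062444573085023374
```

Blue weighs about 1.3 N and grey about 2.6 N, so grey is the heavier. I raise it well above blue's lid and carry it to the mat.

Emit:
apply_moves --steps '[{"dx": 0, "dy": 0, "dz": -0.005, "yaw": 3.3}, {"dx": 0, "dy": 0, "dz": -0.01, "yaw": 3.3}, {"dx": 0, "dy": 0, "dz": -0.015, "yaw": 3.3}, {"dx": 0, "dy": 0, "dz": -0.015, "yaw": 3.3}, {"dx": 0, "dy": 0, "dz": -0.015, "yaw": 3.3}, {"dx": 0, "dy": 0, "dz": -0.015, "yaw": 3.3}, {"dx": 0, "dy": 0, "dz": -0.015, "yaw": 0}, {"dx": 0, "dy": 0, "dz": -0.01, "yaw": 0}, {"dx": 0, "dy": 0, "dz": 0, "yaw": 0}, {"dx": 0, "dy": 0, "dz": 0, "yaw": 0}]'

```text
time: 16.95
eef_pos: [0.5023, 0.2488, 0.2065]
eef_rot: [3.141, 0.003, -0.0]
contact_force: [-0.5, -0.4, -2.8]
grip_width: 0.0622
grip_force: 30.0
```

Emit:
apply_moves --steps '[{"dx": 0, "dy": 0.005, "dz": 0, "yaw": 0}, {"dx": 0, "dy": 0.012, "dz": 0, "yaw": 0}, {"dx": 0.001, "dy": 0.02, "dz": 0, "yaw": 0}, {"dx": 0.001, "dy": 0.025, "dz": 0, "yaw": 0}, {"dx": 0.001, "dy": 0.025, "dz": 0, "yaw": 0}, {"dx": 0.001, "dy": 0.025, "dz": 0, "yaw": 0}, {"dx": 0.001, "dy": 0.025, "dz": 0, "yaw": 0}, {"dx": 0.001, "dy": 0.025, "dz": 0, "yaw": 0}, {"dx": 0.001, "dy": 0.025, "dz": 0, "yaw": 0}, {"dx": 0.001, "dy": 0.025, "dz": 0, "yaw": 0}]'

```text
time: 17.95
eef_pos: [0.5099, 0.0347, 0.2062]
eef_rot: [3.141, 0.001, -0.002]
contact_force: [0.1, -0.5, -3.1]
grip_width: 0.0624
grip_force: 30.0
```

Emit:
apply_moves --steps '[{"dx": 0.001, "dy": 0.025, "dz": 0, "yaw": 0}, {"dx": 0.001, "dy": 0.025, "dz": 0, "yaw": 0}, {"dx": 0.001, "dy": 0.025, "dz": 0, "yaw": 0}, {"dx": 0.001, "dy": 0.025, "dz": 0, "yaw": 0}, {"dx": 0, "dy": 0.025, "dz": 0, "yaw": 0}, {"dx": 0, "dy": 0.025, "dz": 0, "yaw": 0}, {"dx": 0, "dy": 0.022, "dz": 0, "yaw": 0}, {"dx": 0, "dy": 0.017, "dz": 0, "yaw": 0}, {"dx": 0, "dy": 0.01, "dz": 0, "yaw": 0}, {"dx": 0, "dy": 0.005, "dz": 0, "yaw": 0}]'

```text
time: 18.95
eef_pos: [0.5141, -0.1685, 0.2063]
eef_rot: [-3.142, 0.001, 0.001]
contact_force: [0.3, 0.5, -3.0]
grip_width: 0.0627
grip_force: 30.0
```

Emit:
apply_moves --steps '[{"dx": 0, "dy": 0, "dz": 0.004, "yaw": 0}, {"dx": 0, "dy": 0, "dz": 0.008, "yaw": 0}, {"dx": 0, "dy": 0, "dz": 0.01, "yaw": 0}, {"dx": 0, "dy": 0, "dz": 0.01, "yaw": 0}, {"dx": 0, "dy": 0, "dz": 0.008, "yaw": 0}, {"dx": 0, "dy": 0, "dz": 0.004, "yaw": 0}, {"dx": 0, "dy": 0, "dz": 0, "yaw": 0}, {"dx": 0, "dy": 0, "dz": 0, "yaw": 0}, {"dx": 0, "dy": 0, "dz": 0, "yaw": 0}, {"dx": 0, "dy": 0, "dz": 0, "yaw": 0}]'

```text
time: 19.95
eef_pos: [0.5153, -0.1671, 0.1632]
eef_rot: [3.141, 0.002, 0.001]
contact_force: [0.5, 0.7, -1.8]
grip_width: 0.0622
grip_force: 30.0
```

Emit:
apply_moves --steps '[{"dx": 0, "dy": 0, "dz": 0, "yaw": 0}, {"dx": 0, "dy": 0, "dz": 0, "yaw": 0}, {"dx": 0, "dy": 0, "dz": 0, "yaw": 0}, {"dx": 0, "dy": 0, "dz": 0, "yaw": 0}, {"dx": 0, "dy": 0, "dz": 0, "yaw": 0}, {"dx": 0, "dy": 0, "dz": 0, "yaw": 0}, {"dx": 0, "dy": 0, "dz": 0, "yaw": 0}, {"dx": 0, "dy": 0, "dz": 0, "yaw": 0}, {"dx": 0, "dy": 0, "dz": 0, "yaw": 0}, {"dx": 0, "dy": 0, "dz": 0, "yaw": 0}]'

```text
time: 20.95
eef_pos: [0.5149, -0.1669, 0.1628]
eef_rot: [-3.142, -0.002, -0.0]
contact_force: [-0.8, -0.5, -3.0]
grip_width: 0.0626
grip_force: 30.0
```

```bash
python3 - <<'E'
from h import *
i=get_image("scene"); cv2.imwrite("pics/end.png",i["pixels"][...,::-1])
s=read_state(); print(s)
E
```

```text
{'time': 21.0, 'joints': array([ 0.76217009,  0.41794325, -0.61694478,  1.8802908 ,  0.29610877,
        0.93510648, -1.56172773]), 'dq': array([-0.00124714,  0.00028137,  0.00140932, -0.0008816 ,  0.00185538,
        0.00053305, -0.00204735]), 'joint_efforts': array([ 5.02860275e-04, -4.64416122e+01, -6.98284194e+00, -2.53268123e+01,
       -1.89768994e-02, -7.56947044e-02, -2.85006485e-05]), 'eef_pos': array([ 0.51491685, -0.16692995,  0.16273625]), 'eef_rot': array([-3.14158126e+00, -1.92314886e-03, -8.58458073e-05]), 'contact_force': array([-0.18444553, -0.50195605, -2.34482644]), 'moment': array([ 0.09323797,  0.05606379, -0.08582135]), 'grip_force': 30.00400185585022, 'grip_width': 0.06230882396923548}
```

View pics/end.png

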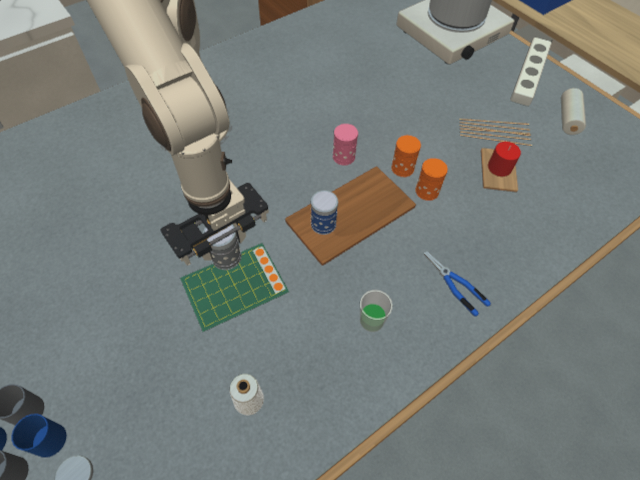

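The grey tin hangs upright over the mat at (226,248). Blue stands on the board at (324,212), and nothing else has moved. Handing in.

```bash
python3 -c "
from cell import sign_off
print(sign_off())"
```

```text
the job is handed in; nothing more can be done
None
```

The job is handed in at about 21 s: grey is the heavier tin (about 2.6 N against 1.3 N for blue on the wrist force reading) and is held upright about 12 cm above the middle of the mat, with blue back on the board; no verdict was returned.

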